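Reverse the filter cartridge in its push-push bay

ROBOT

A 6-joint arm with a two-finger parallel gripper is mounted at the origin on the work surface. World frame = base frame: x ahead of the robot, y to its left, z up, the work surface at z = 0. Lengths are in m, angles in rad, forces in N, time in s.
With the tool pointing down it reaches from about 0.35 to 0.775 m from the base axis. Payload 7.3 kg.
Tool frame: the origin (TCP) lies at the very end of the fingers, on their centre line; the grasp point (between the pads) lies 19 mm behind it (robot.hold_point_z is the distance from the TCP to the grasp point, in m); z points along the fingers, y is the direction in which the jaws open and shut (so a half turn about z gives the same grasp; the last joint's range is limited). The gripper opens to 92 mm and grips with 3 to 60 N. Pads are 19 mm wide; open, the fingers measure 130 mm over their backs; the gripper's body (75 mm by 190 mm) begins 47 mm behind the grasp point.
Start: joints at [-0.146, 0.342, 1.524, -0, 1.275, -0.146], TCP at [0.525, 0, 0.227] pointing down, gripper open.
Joint ranges: [-2.53, 2.53], [-0.77, 2.02], [0.04, 2.7], [-1, 4.14], [0.28, 2.66], [-3.11, 3.11]. Speed limits (rad/s): [2.57, 2.57, 3.14, 3.14, 3.14, 3.14].

INTERFACE

Orientations are given as [roll, pitch, yaw] about the fixed x, y, z axes, in that order (R = Rz(yaw) Ry(pitch) Rx(roll)).
In Python, from cell import monitor, viewer, robot gives the robot as it stands.
- The arm moves only by the tool move_arm, never from a script. Its argument "deltas" is a list of rows, each an object of numbers: "x", "y", "z": the shift along the tool's x, y, z in m; "wx", "wy", "wz": the turn, a rotation vector about the tool's x, y, z in degrees; "hand": the opening, from 0 (shut) to 1 (fully open). In form: [{"x": .., "y": .., "z": .., "wx": .., "wy": .., "wz": .., "hand": ..}, ...]. A call has 1 to 8 rows; each row is the pose to reach, as a shift and turn from the pose commanded when the call began, along the tool's axes at that moment; what a row does not reach only later rows make up. A row lasts 1/8 s, in which the tool goes at most 62.5 mm and 10.7 degrees, less where a joint would pass 70% of its speed; a pose out of reach is approached as far as the arm can. A call with a gripper value outside its range is refused whole. The fingers move at their own pace and stop on an object; "grip_force" is the grip in N (left out, the last holds). Time passes only in rows, so rows that repeat a pose let the fingers close. It gives the time, the measured TCP pose, the force and the opening at its end, in the units of the state.
- monitor.observe(): the state, without advancing time (a new reading comes with each control period).
- viewer.read_camera(name): name is "scene" or "side" or "wrist"; returns the picture (400x640x3 uint8, red, green, blue); there is no depth.
- viewer.camera_params(name): a dict with "camera_matrix" (3x3 intrinsics, pixels), "k1" (the pictures are not rectified: a ray, as slopes to the right and down, at radius r is drawn at 1 + k1 r^2 times it, then the intrinsics apply), "R" (3x3) and "t" (3): a world point X has camera coordinates R X + t. Camera axes: x right, y down, z forward; pixel columns grow to the right and rows downward; lengths in m; the calibration is good to about 2 mm. A picture is of the moment at which its call begins: read the wrist's pose just before it. camera_params takes no time and is no camera call; for the wrist camera it gives the pose at the moment of the call.
- robot.hand_in(): hands the job in, once; it reports no verdict.
The state is a dict: "time": time; "qpos": joint angles; "qvel": joint speeds; "joint_efforts": joint torques, N m; "tool_pos": TCP position; "tool_rot": TCP orientation; "contact_force": force on the tool from outside, world axes, zero at the start; "torque": the same for the moment, N m; "opening": finger opening in m.
Only numpy, scipy, OpenCV 4.12 (cv2) and the standard library are available. Lean on these libraries where they do the work, as an engineer would, in place of code of your own. Each camera call takes 0.05 s, during which the arm holds its last target. There are 200 camera calls.

TASK

The filter cartridge in the white bay has to be reversed: push it to free the catch so that it pops out, draw it out, lay it flat on the bench and let go of it. Then take it by its other end, slide it back in turned end for end, top still up, and push it, without forcing it, until the catch holds it as it was held before. Leave everything else on the bench where it is.

Things in the scene. Friction and masses are not known exactly. Their poses are not given: they have to be found in the camera images.
- bay: cartridge bay, a low white housing 150 x 110 x 64 mm (x, y, z) with a black front surround, fixed to the bench. Origin: centre of its underside, on the bench. Its x axis points into the bay; its open front face is at x = -75 mm. The slot runs along x, centred on y = 0, 43 mm wide, from its floor 12 mm above the bench to its roof at 46 mm.
- mouth (a point): middle of the slot's floor edge at the bay's open front face, 12 mm above the bench. The front 15 mm of the slot flares to 56 mm wide and to a roof 51 mm above the bench.
- carriage (a joint): sprung carriage in the slot on which the cartridge's inner end bears (not fastened): slide in m along the bay's x. 0 = held by the catch, 20 mm of the cartridge stands out. -0.0153 = out, 35 mm stands out. +0.0096 = hard stop. Push-push: pushed 8.5 mm or more past 0 (right to the stop is safe) and let back, it switches between held and free.
- tab (a point): small metal tab in the black slit on the bay's top, 65 mm above the bench: it rides with the carriage and shows where it is (at x = 27 mm in the bay frame when held, 12 mm when out). The carriage's spring pushes out with 3 N when out, 4 N when held, 4.6 N at the stop; the cartridge's friction adds up to 2 N.
- cartridge: flat filter cartridge, a block 100 x 40 x 28 mm (x, y, z), 0.1 to 0.2 kg, aluminium with a grey cap at each end and an amber window on top. Origin: centre of its underside; x along its length, z out of its top. Two black ribs on top of its +x end, one on its -x end. At the start it is held in the bay, two-rib end inside. Both ends fit the slot alike.
- end_two_ribs (a point): centre of the cartridge's end face at the two-rib (+x) end, 14 mm above its underside
- end_one_rib (a point): centre of the cartridge's end face at the one-rib (-x) end, 14 mm above its underside
- tin: bystander: round metal tin, diameter 44, height 28 mm; origin under its centre. It stands beside the cartridge's way out, in front of the bay and 125 mm or more off the slot's centre line
- screwdriver: bystander: screwdriver lying on the bench, about 200 mm long along its x
- wrench: bystander: wrench lying on the bench, about 180 mm long along its x
- beaker: bystander: glass beaker, diameter 70, height 85 mm; origin under its centre
- solvent: bystander: amber bottle, diameter 66, height 150 mm; origin under its centre
- jar: bystander: white jar, diameter 60, height 70 mm; origin under its centre
- carton: bystander: small cardboard box 60 x 90 x 45 mm; origin under its centre
Mind the look-alikes: they are no part of the job. What is meant by the cartridge is not blue or purple, and is the smaller of those in its own colour.

How it is judged:
By the outcome, as a careful person would: the job done as asked, in the order asked, and still so for the second after the job is handed in, with the robot touching nothing.
It also fails if it takes over 72 s, if anything falls off the work surface, if the arm or the gripper's body presses on something with over 40 N, if the wrist force passes 120 N, or if a joint passes its speed limit or range.

## Working session

There is one attempt and no reset: what is moved stays moved. The work goes in short steps, Python scripts to look and compute and a tool call to move; the robot and the scene stay as the last step left them, time stands still between calls to the robot, and variables do not carry over. Pictures are saved under pics/ and viewed, about 8 in all and at most 12, crops included, and the job is handed in when it is done.

Besides the shell and the picture viewer there is one more tool, called after "Request:" by a JSON object that holds its "op" and its "data", one argument or row to a line. move_arm: Moves the arm, as the interface text tells. Its arguments: {"type":"object","properties":{"deltas":{"type":"array","items":{"type":"object","properties":{"x":{"type":"number"},"y":{"type":"number"},"z":{"type":"number"},"wx":{"type":"number"},"wy":{"type":"number"},"wz":{"type":"number"},"hand":{"type":"number"}}}},"grip_force":{"type":"number"}},"required":["deltas"]}

```bash
ls; mkdir -p pics; cat > h.py <<'E'
import numpy as np, cv2
from cell import monitor, viewer, robot
def shot(n,f):
    p=viewer.camera_params(n); im=viewer.read_camera(n)
    cv2.imwrite('pics/'+f,im[:,:,::-1]); return im,p
def ray(p,u,v):
    K=np.array(p['camera_matrix']); R=np.array(p['R']); t=np.array(p['t'])
    d=cv2.undistortPoints(np.array([[[u,v]]],float),K,np.array([p['k1'],0,0,0,0.]))[0,0]
    return -R.T@t, R.T@np.array([d[0],d[1],1])
def at(p,u,v,z):
    c,d=ray(p,u,v); return c+d*(z-c[2])/d[2]
def proj(p,X):
    K=np.array(p['camera_matrix']); R=np.array(p['R']); t=np.array(p['t'])
    return cv2.projectPoints(np.array(X,float).reshape(-1,1,3),cv2.Rodrigues(R)[0],t,K,np.array([p['k1'],0,0,0,0.]))[0][:,0]
E
python3 - <<'E'
from h import *
a,_=shot('scene','scene0.png'); b,_=shot('side','side0.png'); c,_=shot('wrist','w0.png')
cv2.imwrite('pics/ab.png',cv2.resize(np.vstack([a,b])[:,:,::-1],None,fx=.75,fy=.75,interpolation=cv2.INTER_AREA))
for n in('scene','side','wrist'):
    p=viewer.camera_params(n); print(n,-np.array(p['R']).T@p['t'],np.round(p['R'],2).tolist(),p['k1'],p['camera_matrix'][0])
print(monitor.observe())
E
```

```text
pics
scene [1.37701836 0.57627803 0.73671636] [[-0.58, 0.81, -0.01], [0.48, 0.32, -0.82], [-0.66, -0.48, -0.58]] -0.09123581368453813 [408.65613613   0.         311.5985371 ]
side [ 0.22682345 -0.80997388  0.68846739] [[0.91, -0.42, 0.0], [-0.23, -0.51, -0.83], [0.35, 0.75, -0.56]] 0.016978881544585184 [367.03857672   0.         326.72572929]
wrist [0.52471586 0.07667595 0.38421588] [[1.0, 0.0, 0.0], [0.0, -0.96, 0.29], [0.0, -0.29, -0.96]] -0.0642935460583054 [336.10777435   0.         314.88823033]
{'time': 0.15, 'qpos': array([-1.46026332e-01,  3.42582323e-01,  1.52476864e+00,  1.80014316e-05,
        1.27539060e+00, -1.46022512e-01]), 'qvel': array([-0.00064857, -0.00181078, -0.00361514,  0.00045101, -0.00097707,
       -0.00167408]), 'joint_efforts': array([ 7.52666965e-04, -4.31470585e+01, -2.44352603e+01,  7.18239485e-02,
        5.38185902e-02, -1.32920518e-04]), 'tool_pos': array([5.24711686e-01, 5.63745186e-05, 2.26204518e-01]), 'tool_rot': array([-3.14045848e+00, -1.84202772e-04,  1.57078715e+00]), 'contact_force': array([-0.16572434, -0.27320684, -0.39109004]), 'torque': array([-0.05566745, -0.02103942,  0.04741013]), 'opening': 0.09165425582049619}
```

View pics/scene0.png

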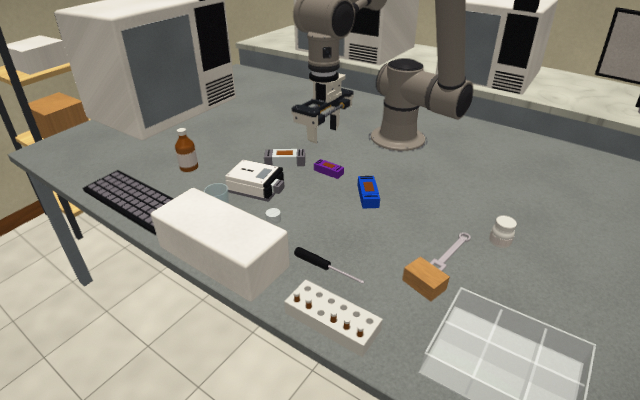

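View pics/side0.png

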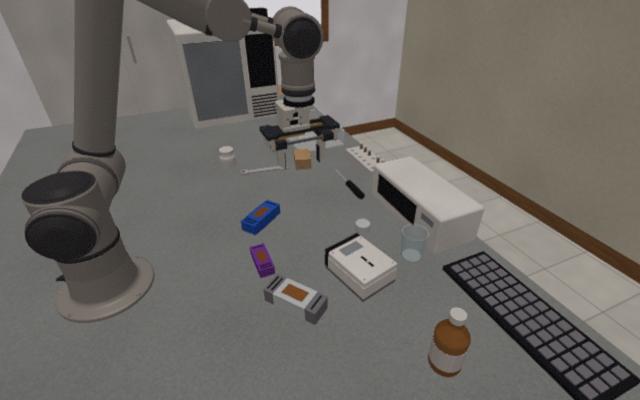

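Candidates: the silver cartridge lying loose (scene 285,157; side 296,297), purple (328,168), blue (369,191), and the silver one standing out of the bay's front (scene 278,183). The last is the target: it's in the bay, and the loose silver one looks larger. Next, a closer crop.

```bash
python3 - <<'E'
import cv2,numpy as np
a=cv2.imread('pics/scene0.png')[140:220,200:320]; b=cv2.imread('pics/side0.png')[210:330,250:410]
a=cv2.resize(a,(780,520)[:2] if 0 else (600,400),interpolation=cv2.INTER_CUBIC)
cv2.imwrite('pics/ca.png',a)
cv2.imwrite('pics/cb.png',cv2.resize(b,(800,600),interpolation=cv2.INTER_CUBIC))
# scale a: x5 from (200,140); b: x5 from (250,210)
E
```

```text
(no output)
```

View pics/ca.png

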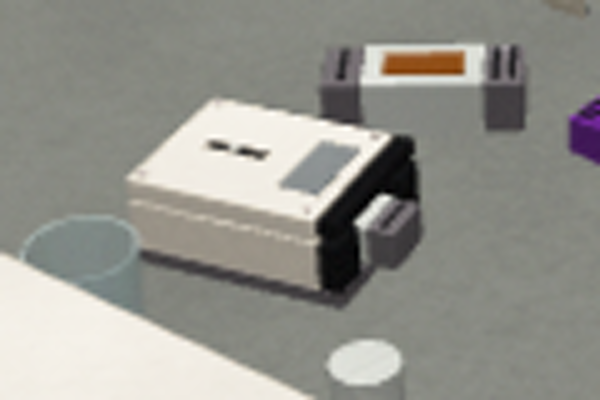

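View pics/cb.png

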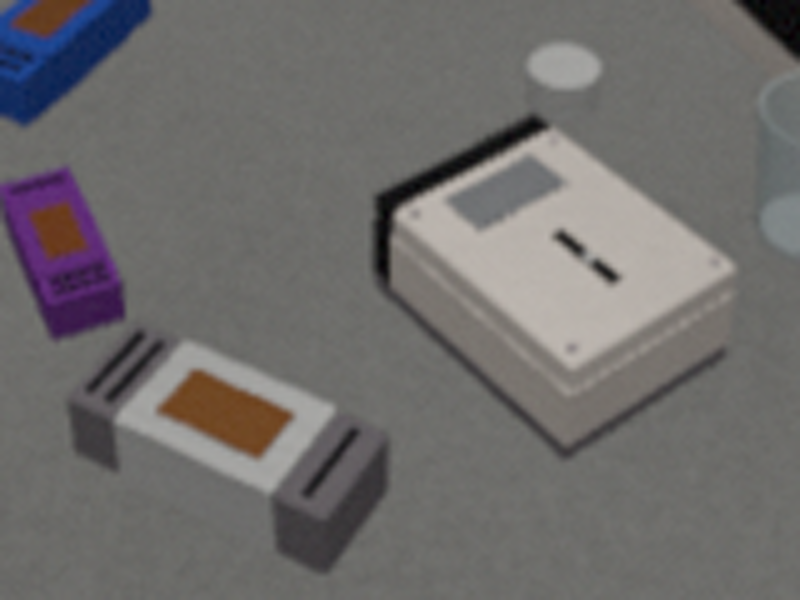

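```bash
python3 - <<'E'
from h import *
S=viewer.camera_params('side'); C=viewer.camera_params('scene')
def tri(a,b):
    c1,d1=ray(S,250+a[0]/5,210+a[1]/5); c2,d2=ray(C,200+b[0]/5,140+b[1]/5)
    s=np.linalg.lstsq(np.c_[d1,-d2],c2-c1,rcond=None)[0]
    p,q=c1+s[0]*d1,c2+s[1]*d2; return np.round((p+q)/2,4),round(np.linalg.norm(p-q),4)
print('backD',tri((572,370),(215,98)))
print('backC',tri((737,268),(128,182)))
print('frontB',tri((535,115),(320,228)))
print('frontA',tri((377,198),(412,142)))
print('tab',tri((588,258),(236,150)))
for n,q in dict(D=(572,370),C=(737,268),fB=(535,115),fA=(377,198),wA=(395,212),wB=(545,122),tab=(588,258),slit0=(557,233),slit1=(617,281)).items(): print(n,'side',np.round(at(S,250+q[0]/5,210+q[1]/5,.064),4))
for n,q in dict(D=(215,98),C=(128,182),fB=(320,228),fA=(412,142),tab=(236,150),slit0=(268,155),slit1=(207,143)).items(): print(n,'scene',np.round(at(C,200+q[0]/5,140+q[1]/5,.064),4))
for n,q in dict(tin=(565,65)).items(): print(n,at(S,250+q[0]/5,210+q[1]/5,.028),at(C,200+365/5,140+362/5,.028))
print('loose top', [np.round(at(S,250+u/5,210+v/5,.03),3) for u,v in((70,400),(140,330),(388,432),(320,525))])
E
```

```text
backD (array([ 0.5501, -0.3094,  0.0589]), np.float64(0.0046))
backC (array([ 0.6569, -0.284 ,  0.0574]), np.float64(0.0047))
frontB (array([ 0.6262, -0.1443,  0.059 ]), np.float64(0.0047))
frontA (array([ 0.5189, -0.1644,  0.0576]), np.float64(0.0035))
tab (array([ 0.5931, -0.2499,  0.0601]), np.float64(0.0043))
D side [ 0.5491 -0.3151  0.064 ]
C side [ 0.6542 -0.291   0.064 ]
fB side [ 0.6216 -0.1477  0.064 ]
fA side [ 0.517  -0.1725  0.064 ]
wA side [ 0.5209 -0.1858  0.064 ]
wB side [ 0.6236 -0.1551  0.064 ]
tab side [ 0.5922 -0.255   0.064 ]
slit0 side [ 0.5872 -0.2332  0.064 ]
slit1 side [ 0.597  -0.2745  0.064 ]
D scene [ 0.5543 -0.3015  0.064 ]
C scene [ 0.6621 -0.2742  0.064 ]
fB scene [ 0.634 -0.14   0.064]
fA scene [ 0.5251 -0.1568  0.064 ]
tab scene [ 0.5957 -0.2441  0.064 ]
slit0 scene [ 0.5888 -0.2229  0.064 ]
slit1 scene [ 0.5998 -0.2656  0.064 ]
tin [ 0.68266676 -0.07603662  0.028     ] [ 0.68580871 -0.06478247  0.028     ]
loose top [array([ 0.343, -0.206,  0.03 ]), array([ 0.387, -0.177,  0.03 ]), array([ 0.471, -0.286,  0.03 ]), array([ 0.422, -0.321,  0.03 ])]
```

View pics/w0.png

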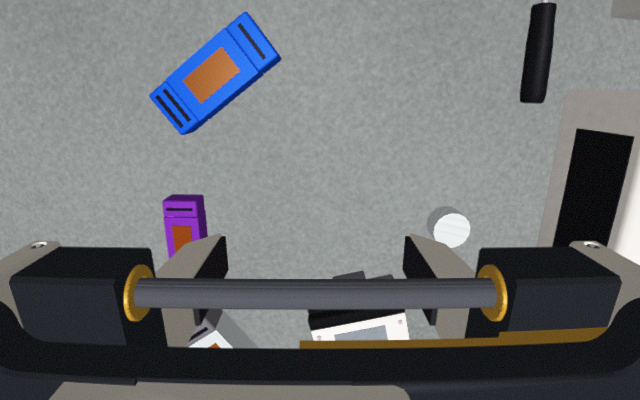

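The wrist view shows the bay's stub at (362,280), the tin at (450,230), purple at (185,225) and blue at (215,75). The way out in front of the bay is clear. I'll move above the front for a closer look, aligned with the bay.

Request:
{"op": "move_arm", "data": {
  "deltas": [
    {"x": -0.035,"y": 0.025,"wz": -6},
    {"x": -0.07,"y": 0.05,"wz": -12.2},
    {"x": -0.07,"y": 0.05,"wz": -12.2},
    {"x": -0.07,"y": 0.05,"wz": -12.2}
  ]
}}

```text
schema error: expected keys x, y, z, wx, wy, wz, hand
```

```bash
python3 - <<'E'
from h import *
p0=viewer.camera_params('wrist')
S=viewer.camera_params('side')
im,p=shot('wrist','w1.png'); o=monitor.observe(); print(o['time'],o['tool_pos'],o['tool_rot'],o['qpos'])
np.savez('w1.npz',R=p['R'],t=p['t'])
cv2.imwrite('pics/w1c.png',cv2.resize(im[:,:,::-1],(800,500),interpolation=cv2.INTER_CUBIC))
E
```

```text
0.2 [5.24773784e-01 5.83463761e-05 2.26304788e-01] [-3.14068043e+00 -1.29216370e-04  1.57080214e+00] [-1.45991637e-01  3.42486011e-01  1.52462466e+00 -5.08809690e-06
  1.27540329e+00 -1.45996027e-01]
```

View pics/w1c.png

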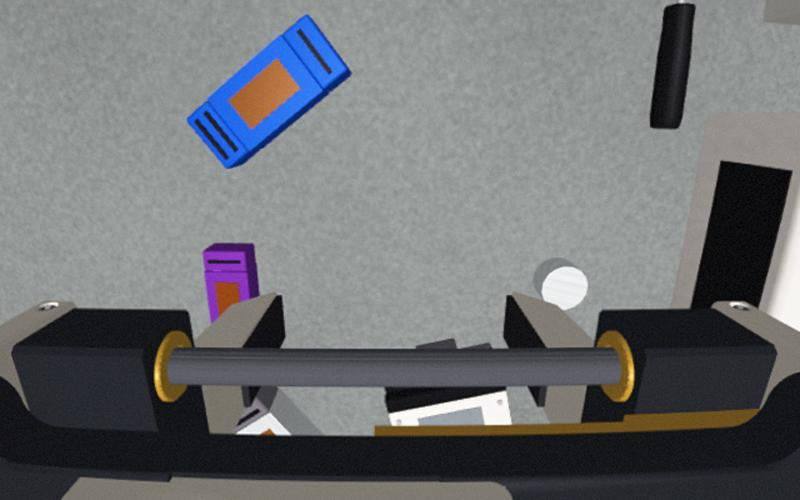

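The move was refused because every key is needed, so this is the same view as before. I'll repeat it with full rows.

Request:
{"op": "move_arm", "data": {
  "deltas": [
    {"x": -0.035,"y": 0.025,"z": 0,"wx": 0,"wy": 0,"wz": -6,"hand": 1},
    {"x": -0.07,"y": 0.05,"z": 0,"wx": 0,"wy": 0,"wz": -12.2,"hand": 1},
    {"x": -0.07,"y": 0.05,"z": 0,"wx": 0,"wy": 0,"wz": -12.2,"hand": 1},
    {"x": -0.07,"y": 0.05,"z": 0,"wx": 0,"wy": 0,"wz": -12.2,"hand": 1}
  ]
}}

```text
time: 0.7
tool_pos: [0.5745, -0.0696, 0.2263]
tool_rot: [-3.141, -0.001, 1.782]
contact_force: [-0.2, -0.6, -0.0]
opening: 0.0917
```

```bash
python3 - <<'E'
from h import *
im,p=shot('wrist','w1.png'); o=monitor.observe(); print(o['time'],o['tool_pos'],o['tool_rot'],o['qpos'])
np.savez('w1.npz',R=p['R'],t=p['t'])
cv2.imwrite('pics/w1c.png',cv2.resize(im[100:350,160:560,::-1],(800,500),interpolation=cv2.INTER_CUBIC))
E
```

```text
0.75 [ 0.57443146 -0.06921667  0.22654033] [-3.14093326e+00 -6.85648874e-04  1.78338186e+00] [-2.52526359e-01  4.41561807e-01  1.37071025e+00  3.26461288e-04
  1.33021749e+00 -4.65190045e-01]
```

View pics/w1c.png

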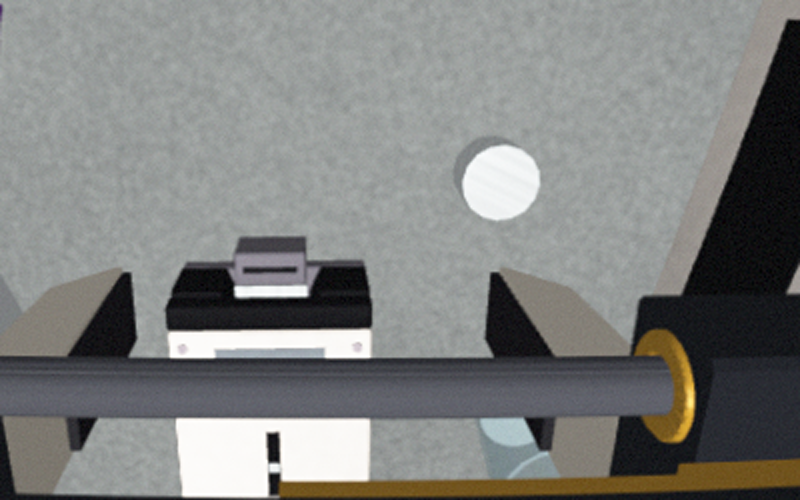

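```bash
python3 - <<'E'
from h import *
p=dict(viewer.camera_params('wrist')); 
P=lambda u,v,z: np.round(at(p,160+u/2-.25,100+v/2-.25,z),4)
for n,a in dict(stubL=(236,254,.04),stubR=(307,254,.04),botL=(238,238,.012),botR=(306,237,.012),fL=(168,308,.064),fR=(371,306,.064),wL=(168,330,.064),wR=(372,328,.064),tab=(274,467,.065),slitF=(273,433,.064),edgeL=(182,497,.064),edgeR=(370,480,.064),tin=(501,182,.028)).items(): print(n,P(*a))
E
```

```text
stubL [ 0.5474 -0.1372  0.04  ]
stubR [ 0.5856 -0.1289  0.04  ]
botL [ 0.5458 -0.1386  0.012 ]
botR [ 0.5849 -0.1295  0.012 ]
fL [ 0.5185 -0.165   0.064 ]
fR [ 0.6227 -0.1411  0.064 ]
wL [ 0.5204 -0.1779  0.064 ]
wR [ 0.6263 -0.1535  0.064 ]
tab [ 0.5927 -0.2512  0.065 ]
slitF [ 0.5877 -0.2294  0.064 ]
edgeL [ 0.5443 -0.2848  0.064 ]
edgeR [ 0.6488 -0.2493  0.064 ]
tin [ 0.6825 -0.0693  0.028 ]
```

Numbers agree: the stub is 39 mm wide against 40, tab to end is 121 mm against 122, and the yaw is about 12.5° off −y. Next I close the fingers and come down in front of the stub.

Request:
{"op": "move_arm", "data": {
  "deltas": [
    {"x": 0,"y": -0.0218,"z": 0.0,"wx": 0,"wy": 0,"wz": -0.3,"hand": 0},
    {"x": 0,"y": -0.0218,"z": 0.05,"wx": 0,"wy": 0,"wz": -0.3,"hand": 0},
    {"x": -0.01,"y": -0.0218,"z": 0.1,"wx": 0,"wy": 0,"wz": -0.3,"hand": 0},
    {"x": -0.02,"y": -0.0218,"z": 0.15,"wx": 0,"wy": 0,"wz": -0.3,"hand": 0},
    {"x": -0.03,"y": -0.0218,"z": 0.2,"wx": 0,"wy": 0,"wz": -0.3,"hand": 0},
    {"x": -0.035,"y": -0.0218,"z": 0.207,"wx": 0,"wy": 0,"wz": -0.3,"hand": 0},
    {"x": -0.035,"y": -0.0218,"z": 0.207,"wx": 0,"wy": 0,"wz": -0.3,"hand": 0},
    {"x": -0.035,"y": -0.0218,"z": 0.207,"wx": 0,"wy": 0,"wz": -0.3,"hand": 0}
  ],
  "grip_force": 20
}}

```text
time: 1.75
tool_pos: [0.5625, -0.1087, 0.0221]
tool_rot: [3.138, 0.002, 1.789]
contact_force: [0.6, -0.2, -0.3]
opening: 0.0164
```

Request:
{"op": "move_arm", "data": {
  "deltas": [
    {"x": -0.006,"y": 0,"z": 0.002,"wx": 0,"wy": 0,"wz": 0,"hand": 0},
    {"x": -0.012,"y": 0,"z": 0.002,"wx": 0,"wy": 0,"wz": 0,"hand": 0},
    {"x": -0.015,"y": 0,"z": 0.002,"wx": 0,"wy": 0,"wz": 0,"hand": 0},
    {"x": -0.018,"y": 0,"z": 0.002,"wx": 0,"wy": 0,"wz": 0,"hand": 0},
    {"x": -0.02,"y": 0,"z": 0.002,"wx": 0,"wy": 0,"wz": 0,"hand": 0},
    {"x": -0.02,"y": 0,"z": 0.002,"wx": 0,"wy": 0,"wz": 0,"hand": 0}
  ]
}}

```text
time: 2.5
tool_pos: [0.5656, -0.1271, 0.0184]
tool_rot: [3.141, -0.002, 1.789]
contact_force: [-0.3, 8.3, 5.4]
opening: 0.0008
```

Request:
{"op": "move_arm", "data": {
  "deltas": [
    {"x": -0.0015,"y": 0,"z": 0,"wx": 0,"wy": 0,"wz": 0,"hand": 0},
    {"x": -0.003,"y": 0,"z": 0,"wx": 0,"wy": 0,"wz": 0,"hand": 0},
    {"x": -0.003,"y": 0,"z": 0,"wx": 0,"wy": 0,"wz": 0,"hand": 0}
  ]
}}

```text
time: 2.88
tool_pos: [0.5662, -0.1298, 0.0184]
tool_rot: [3.141, -0.002, 1.789]
contact_force: [-1.2, 8.1, 4.7]
opening: 0.0005
```

Request:
{"op": "move_arm", "data": {
  "deltas": [
    {"x": -0.0015,"y": 0,"z": 0,"wx": 0,"wy": 0,"wz": 0,"hand": 0},
    {"x": -0.003,"y": 0,"z": 0,"wx": 0,"wy": 0,"wz": 0,"hand": 0},
    {"x": -0.003,"y": 0,"z": 0,"wx": 0,"wy": 0,"wz": 0,"hand": 0}
  ]
}}

```text
time: 3.25
tool_pos: [0.5664, -0.1306, 0.0184]
tool_rot: [-3.142, -0.005, 1.789]
contact_force: [-1.5, 16.9, 8.9]
opening: 0.0006
```

The force climbed to 17 N and the motion stopped, so the carriage is at its stop. Now I back off and let it pop out.

Request:
{"op": "move_arm", "data": {
  "deltas": [
    {"x": 0.005,"y": 0,"z": 0,"wx": 0,"wy": 0,"wz": 0,"hand": 0},
    {"x": 0.01,"y": 0,"z": 0,"wx": 0,"wy": 0,"wz": 0,"hand": 0},
    {"x": 0.02,"y": 0,"z": 0,"wx": 0,"wy": 0,"wz": 0,"hand": 0},
    {"x": 0.035,"y": 0,"z": 0,"wx": 0,"wy": 0,"wz": 0,"hand": 0},
    {"x": 0.06,"y": 0,"z": -0.03,"wx": 0,"wy": 0,"wz": 0,"hand": 0.5},
    {"x": 0.06,"y": 0,"z": -0.09,"wx": 0,"wy": 0,"wz": 0,"hand": 1},
    {"x": 0.06,"y": 0,"z": -0.13,"wx": 0,"wy": 0,"wz": 0,"hand": 1},
    {"x": 0.06,"y": 0,"z": -0.13,"wx": 0,"wy": 0,"wz": 0,"hand": 1}
  ]
}}

```text
time: 4.25
tool_pos: [0.5554, -0.0755, 0.1511]
tool_rot: [3.135, 0.004, 1.789]
contact_force: [0.9, 0.2, 0.1]
opening: 0.0359
```

```bash
python3 - <<'E'
from h import *
im,p=shot('wrist','w2.png'); o=monitor.observe(); print(o['time'],o['tool_pos'],o['tool_rot'],o['qpos'])
cv2.imwrite('pics/w2c.png',cv2.resize(im[100:350,120:520,::-1],(800,500),interpolation=cv2.INTER_CUBIC))
E
```

```text
4.3 [ 0.55407316 -0.07525708  0.14881544] [3.13930135e+00 1.37526632e-03 1.78925962e+00] [-2.71984246e-01  4.74096622e-01  1.54480375e+00 -1.48755700e-04
  1.12002329e+00 -4.90384488e-01]
```

View pics/w2c.png

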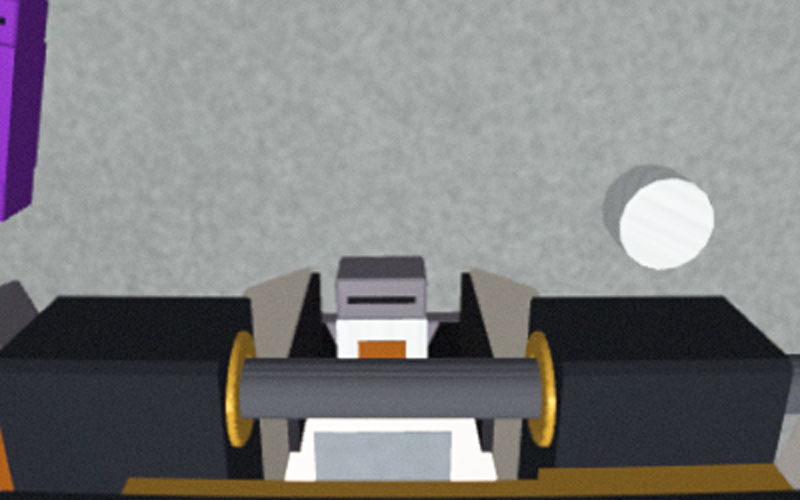

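It popped out, with the amber window now showing at (382,350). Measuring the stub's end.

```bash
python3 - <<'E'
from h import *
p=viewer.camera_params('wrist'); o=monitor.observe()
P=lambda u,v,z: at(p,120+u/2-.25,100+v/2-.25,z)
a,b=P(337,279,.04),P(426,279,.04); m=(a+b)/2; th=np.radians(12.5)
print(a,b,np.linalg.norm(a-b),np.degrees(np.arctan2(*(b-a)[[1,0]])))
oo=np.array([-np.sin(th),np.cos(th)]);l=np.array([np.cos(th),np.sin(th)]); d=(m-o['tool_pos'])[:2]
print('end rel tool: out',d@oo,'lat',d@l, 'from held end',(m[:2]-[.5663,-.1335])@oo, o['tool_pos'])
E
```

```text
[ 0.54102674 -0.12077992  0.04      ] [ 0.57850362 -0.11247186  0.04      ] 0.0383867233943405 12.499475819805825
end rel tool: out -0.04162017966737606 lat -0.0033967536940967477 from held end 0.01788851889308954 [ 0.55407316 -0.07525708  0.14881544]
```

Request:
{"op": "move_arm", "data": {
  "deltas": [
    {"x": 0,"y": -0.003,"z": 0,"wx": 0,"wy": 0,"wz": 0,"hand": 1},
    {"x": -0.02,"y": -0.003,"z": 0.02,"wx": 0,"wy": 0,"wz": 0,"hand": 1},
    {"x": -0.04,"y": -0.003,"z": 0.04,"wx": 0,"wy": 0,"wz": 0,"hand": 1},
    {"x": -0.0595,"y": -0.003,"z": 0.06,"wx": 0,"wy": 0,"wz": 0,"hand": 1},
    {"x": -0.0595,"y": -0.003,"z": 0.09,"wx": 0,"wy": 0,"wz": 0,"hand": 1},
    {"x": -0.0595,"y": -0.003,"z": 0.12,"wx": 0,"wy": 0,"wz": 0,"hand": 1},
    {"x": -0.0595,"y": -0.003,"z": 0.1325,"wx": 0,"wy": 0,"wz": 0,"hand": 1},
    {"x": -0.0595,"y": -0.003,"z": 0.1325,"wx": 0,"wy": 0,"wz": 0,"hand": 1}
  ]
}}

```text
time: 5.3
tool_pos: [0.5629, -0.1347, 0.0137]
tool_rot: [-3.139, -0.002, 1.788]
contact_force: [-0.4, 0.5, 0.4]
opening: 0.0915
```

Request:
{"op": "move_arm", "data": {
  "deltas": [
    {"x": 0,"y": 0,"z": 0,"wx": 0,"wy": 0,"wz": 0,"hand": 0.3},
    {"x": 0,"y": 0,"z": 0,"wx": 0,"wy": 0,"wz": 0,"hand": 0.3},
    {"x": 0,"y": 0,"z": 0,"wx": 0,"wy": 0,"wz": 0,"hand": 0.3},
    {"x": 0,"y": 0,"z": 0,"wx": 0,"wy": 0,"wz": 0,"hand": 0.3},
    {"x": 0,"y": 0,"z": 0,"wx": 0,"wy": 0,"wz": 0,"hand": 0.3}
  ],
  "grip_force": 12
}}

```text
time: 5.92
tool_pos: [0.5638, -0.1343, 0.0154]
tool_rot: [3.141, 0.0, 1.789]
contact_force: [0.0, 0.6, -0.6]
opening: 0.0466
```

Still closing; I'll finish the grip a little firmer.

Request:
{"op": "move_arm", "data": {
  "deltas": [
    {"x": 0,"y": 0,"z": 0,"wx": 0,"wy": 0,"wz": 0,"hand": 0.3},
    {"x": 0,"y": 0,"z": 0,"wx": 0,"wy": 0,"wz": 0,"hand": 0.3},
    {"x": 0,"y": 0,"z": 0,"wx": 0,"wy": 0,"wz": 0,"hand": 0.3},
    {"x": 0,"y": 0,"z": 0,"wx": 0,"wy": 0,"wz": 0,"hand": 0.3}
  ],
  "grip_force": 25
}}

```text
time: 6.42
tool_pos: [0.5638, -0.1343, 0.0153]
tool_rot: [3.141, 0.0, 1.789]
contact_force: [-0.2, 1.6, 1.5]
opening: 0.0398
```

Request:
{"op": "move_arm", "data": {
  "deltas": [
    {"x": 0.01,"y": 0,"z": 0,"wx": 0,"wy": 0,"wz": 0,"hand": 0.3},
    {"x": 0.025,"y": 0,"z": 0,"wx": 0,"wy": 0,"wz": 0,"hand": 0.3},
    {"x": 0.04,"y": 0,"z": 0,"wx": 0,"wy": 0,"wz": 0,"hand": 0.3},
    {"x": 0.055,"y": 0,"z": 0,"wx": 0,"wy": 0,"wz": 0,"hand": 0.3},
    {"x": 0.07,"y": 0,"z": 0,"wx": 0,"wy": 0,"wz": 0,"hand": 0.3},
    {"x": 0.09,"y": 0,"z": 0,"wx": 0,"wy": 0,"wz": 0,"hand": 0.3},
    {"x": 0.11,"y": 0,"z": 0,"wx": 0,"wy": 0,"wz": 0,"hand": 0.3},
    {"x": 0.11,"y": 0,"z": 0,"wx": 0,"wy": 0,"wz": 0,"hand": 0.3}
  ]
}}

```text
time: 7.42
tool_pos: [0.5392, -0.0251, 0.0151]
tool_rot: [-3.141, -0.001, 1.791]
contact_force: [-0.0, -0.6, -1.7]
opening: 0.0399
```

Request:
{"op": "move_arm", "data": {
  "deltas": [
    {"x": 0.011,"y": 0,"z": 0.004,"wx": 0,"wy": 0,"wz": 0,"hand": 0.3},
    {"x": 0.011,"y": 0,"z": 0.008,"wx": 0,"wy": 0,"wz": 0,"hand": 0.3},
    {"x": 0.011,"y": 0,"z": 0.011,"wx": 0,"wy": 0,"wz": 0,"hand": 0.3},
    {"x": 0.011,"y": 0,"z": 0.012,"wx": 0,"wy": 0,"wz": 0,"hand": 0.3},
    {"x": 0.011,"y": 0,"z": 0.012,"wx": 0,"wy": 0,"wz": 0,"hand": 0.3}
  ]
}}

```text
time: 8.05
tool_pos: [0.5376, -0.0165, 0.0033]
tool_rot: [3.141, 0.0, 1.789]
contact_force: [-1.9, 0.1, 1.2]
opening: 0.0396
```

Request:
{"op": "move_arm", "data": {
  "deltas": [
    {"x": 0,"y": 0,"z": 0,"wx": 0,"wy": 0,"wz": 0,"hand": 1},
    {"x": 0,"y": 0,"z": 0,"wx": 0,"wy": 0,"wz": 0,"hand": 1},
    {"x": 0,"y": 0,"z": 0,"wx": 0,"wy": 0,"wz": 0,"hand": 1},
    {"x": 0,"y": 0,"z": -0.05,"wx": 0,"wy": 0,"wz": 0,"hand": 1},
    {"x": 0,"y": 0,"z": -0.11,"wx": 0,"wy": 0,"wz": 0,"hand": 1},
    {"x": 0.02,"y": 0,"z": -0.15,"wx": 0,"wy": 0,"wz": 0,"hand": 1},
    {"x": 0.02,"y": 0,"z": -0.15,"wx": 0,"wy": 0,"wz": 0,"hand": 1},
    {"x": 0.02,"y": 0,"z": -0.15,"wx": 0,"wy": 0,"wz": 0,"hand": 1}
  ]
}}

```text
time: 9.05
tool_pos: [0.5327, 0.0033, 0.1526]
tool_rot: [-3.141, -0.0, 1.789]
contact_force: [0.5, 0.1, -0.3]
opening: 0.0916
```

```bash
python3 - <<'E'
from h import *
im,p=shot('wrist','w3.png'); o=monitor.observe(); print(o['time'],o['tool_pos'],o['tool_rot'],o['opening'])
s,_=shot('scene','s3.png')
c=cv2.resize(s[130:230,210:370,::-1],(400,250),interpolation=cv2.INTER_CUBIC)
cv2.imwrite('pics/w3c.png',np.hstack([cv2.resize(im[100:350,200:400,::-1],(400,500),interpolation=cv2.INTER_CUBIC),np.vstack([c,c*0])]))
E
```

```text
9.1 [0.53243508 0.00318854 0.15197137] [-3.13946493e+00 -6.36603387e-04  1.78895134e+00] 0.09174647777594133
```

View pics/w3c.png

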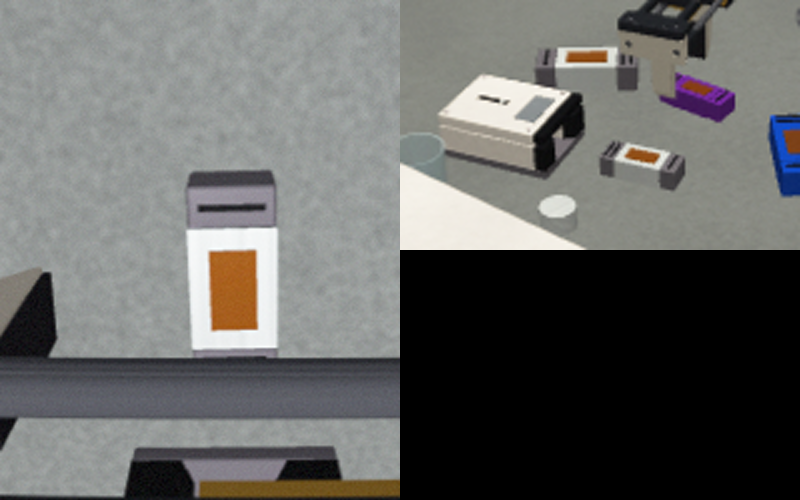

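The cartridge lies flat and free, one-rib end outward (rib at 232,208), two-rib end toward the bay. Now measuring its end against the tool.

```bash
python3 - <<'E'
from h import *
p=viewer.camera_params('wrist'); o=monitor.observe()
P=lambda u,v,z: at(p,200+u/2-.25,100+v/2-.25,z)
th=np.radians(12.5);oo=np.array([-np.sin(th),np.cos(th)]);l=np.array([np.cos(th),np.sin(th)])
for n,z,A,B in(('end',.028,(188,184),(275,184)),('capedge',.028,(188,228),(277,228)),('capedge2',.028,(191,349),(277,349))):
    a,b=P(*A,z),P(*B,z); d=((a+b)/2-o['tool_pos'])[:2]
    print(n,np.linalg.norm(a-b),'yaw',np.degrees(np.arctan2(*(b-a)[[1,0]])),'out',d@oo,'lat',d@l)
E
```

```text
end 0.03790031871730272 yaw 12.56984975609549 out -0.0029350793679933573 lat 0.00025225353468111907
capedge 0.03954734852046271 yaw 12.573766245960948 out -0.02324666381962985 lat 0.0007245541828064207
capedge2 0.04056229359116386 yaw 12.580515006852844 out -0.08377036882649623 lat 0.0015441999690318196
```

Request:
{"op": "move_arm", "data": {
  "deltas": [
    {"x": -0.03,"y": 0,"z": 0.03,"wx": 0,"wy": 0,"wz": 0,"hand": 1},
    {"x": -0.06,"y": 0,"z": 0.06,"wx": 0,"wy": 0,"wz": 0,"hand": 1},
    {"x": -0.085,"y": 0,"z": 0.09,"wx": 0,"wy": 0,"wz": 0,"hand": 1},
    {"x": -0.085,"y": 0,"z": 0.12,"wx": 0,"wy": 0,"wz": 0,"hand": 1},
    {"x": -0.085,"y": 0,"z": 0.14,"wx": 0,"wy": 0,"wz": 0,"hand": 1},
    {"x": -0.085,"y": 0,"z": 0.149,"wx": 0,"wy": 0,"wz": 0,"hand": 0.3},
    {"x": -0.085,"y": 0,"z": 0.149,"wx": 0,"wy": 0,"wz": 0,"hand": 0.3},
    {"x": -0.085,"y": 0,"z": 0.149,"wx": 0,"wy": 0,"wz": 0,"hand": 0.3}
  ],
  "grip_force": 25
}}

```text
time: 10.15
tool_pos: [0.5521, -0.0798, 0.0048]
tool_rot: [3.141, 0.001, 1.789]
contact_force: [0.1, -0.1, -0.2]
opening: 0.0667
```

Request:
{"op": "move_arm", "data": {
  "deltas": [
    {"x": 0,"y": 0,"z": 0,"wx": 0,"wy": 0,"wz": 0,"hand": 0.3},
    {"x": 0,"y": 0,"z": 0,"wx": 0,"wy": 0,"wz": 0,"hand": 0.3},
    {"x": 0,"y": 0,"z": 0,"wx": 0,"wy": 0,"wz": 0,"hand": 0.3},
    {"x": 0,"y": 0,"z": 0,"wx": 0,"wy": 0,"wz": 0,"hand": 0.3},
    {"x": 0,"y": 0,"z": 0,"wx": 0,"wy": 0,"wz": 0,"hand": 0.3},
    {"x": 0,"y": 0,"z": 0,"wx": 0,"wy": 0,"wz": 0,"hand": 0.3}
  ]
}}

```text
time: 10.9
tool_pos: [0.5519, -0.0797, 0.0047]
tool_rot: [3.141, 0.0, 1.789]
contact_force: [-0.9, 0.5, 5.7]
opening: 0.0395
```

Request:
{"op": "move_arm", "data": {
  "deltas": [
    {"x": 0,"y": 0,"z": -0.02,"wx": 0,"wy": 0,"wz": 0,"hand": 0.3},
    {"x": 0.02,"y": 0,"z": -0.045,"wx": 0,"wy": 0,"wz": 0,"hand": 0.3},
    {"x": 0.05,"y": 0,"z": -0.06,"wx": 0,"wy": 0,"wz": 10,"hand": 0.3},
    {"x": 0.08,"y": 0,"z": -0.06,"wx": 0,"wy": 0,"wz": 20,"hand": 0.3},
    {"x": 0.11,"y": 0,"z": -0.06,"wx": 0,"wy": 0,"wz": 30,"hand": 0.3},
    {"x": 0.13,"y": 0,"z": -0.06,"wx": 0,"wy": 0,"wz": 40,"hand": 0.3},
    {"x": 0.13,"y": 0,"z": -0.06,"wx": 0,"wy": 0,"wz": 50,"hand": 0.3},
    {"x": 0.13,"y": 0,"z": -0.06,"wx": 0,"wy": 0,"wz": 60,"hand": 0.3}
  ]
}}

```text
time: 11.9
tool_pos: [0.5228, 0.0477, 0.0636]
tool_rot: [-3.141, 0.001, 0.737]
contact_force: [-0.1, -0.5, -1.9]
opening: 0.0397
```

Request:
{"op": "move_arm", "data": {
  "deltas": [
    {"x": 0,"y": 0,"z": 0,"wx": 0,"wy": 0,"wz": 10,"hand": 0.3},
    {"x": 0,"y": 0,"z": 0,"wx": 0,"wy": 0,"wz": 20,"hand": 0.3},
    {"x": 0,"y": 0,"z": 0,"wx": 0,"wy": 0,"wz": 30,"hand": 0.3},
    {"x": 0,"y": 0,"z": 0,"wx": 0,"wy": 0,"wz": 40,"hand": 0.3},
    {"x": 0,"y": 0,"z": 0,"wx": 0,"wy": 0,"wz": 50,"hand": 0.3},
    {"x": 0,"y": 0,"z": 0,"wx": 0,"wy": 0,"wz": 60,"hand": 0.3},
    {"x": 0,"y": 0,"z": 0,"wx": 0,"wy": 0,"wz": 60,"hand": 0.3}
  ]
}}

```text
time: 12.78
tool_pos: [0.5229, 0.0472, 0.0637]
tool_rot: [3.141, 0.001, -0.304]
contact_force: [-0.0, 0.0, -2.1]
opening: 0.0398
```

Request:
{"op": "move_arm", "data": {
  "deltas": [
    {"x": 0,"y": 0,"z": 0,"wx": 0,"wy": 0,"wz": 10,"hand": 0.3},
    {"x": 0,"y": 0,"z": 0,"wx": 0,"wy": 0,"wz": 20,"hand": 0.3},
    {"x": 0,"y": 0,"z": 0,"wx": 0,"wy": 0,"wz": 30,"hand": 0.3},
    {"x": 0,"y": 0,"z": 0,"wx": 0,"wy": 0,"wz": 40,"hand": 0.3},
    {"x": 0,"y": 0,"z": 0,"wx": 0,"wy": 0,"wz": 50,"hand": 0.3},
    {"x": 0,"y": 0,"z": 0,"wx": 0,"wy": 0,"wz": 60,"hand": 0.3},
    {"x": 0,"y": 0,"z": 0,"wx": 0,"wy": 0,"wz": 60,"hand": 0.3},
    {"x": 0,"y": 0,"z": 0,"wx": 0,"wy": 0,"wz": 60,"hand": 0.3}
  ]
}}

```text
time: 13.78
tool_pos: [0.5233, 0.0473, 0.0641]
tool_rot: [3.141, 0.0, -1.348]
contact_force: [1.0, 0.0, -1.7]
opening: 0.0399
```

```bash
python3 - <<'E'
from h import *
im,p=shot('wrist','w4.png'); o=monitor.observe(); print(o['time'],o['tool_pos'],o['tool_rot'],o['opening'],o['qpos'],o['contact_force'])
cv2.imwrite('pics/w4c.png',cv2.resize(im[:,:,::-1],(800,500),interpolation=cv2.INTER_CUBIC))
E
```

```text
13.825 [0.52338827 0.04724466 0.06413564] [ 3.14147667e+00  2.24663655e-05 -1.34863835e+00] 0.03955542878085586 [-5.58686802e-02  5.31196118e-01  1.72822355e+00 -1.32477809e-05
  8.82290680e-01  2.86357441e+00] [ 0.59934252  0.36937272 -2.12148379]
```

View pics/w4c.png

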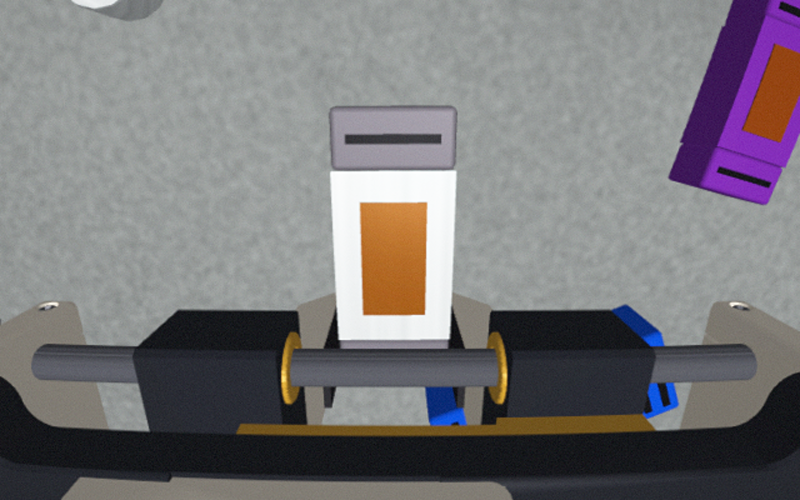

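One-rib end leads now (rib at 392,138), and the cartridge sits straight in the jaws on the slot line. I'll lower it to slot height short of the mouth.

Request:
{"op": "move_arm", "data": {
  "deltas": [
    {"x": 0.03,"y": 0,"z": 0.01,"wx": 0,"wy": 0,"wz": 0.25,"hand": 0.3},
    {"x": 0.06,"y": 0,"z": 0.025,"wx": 0,"wy": 0,"wz": 0.25,"hand": 0.3},
    {"x": 0.09,"y": 0,"z": 0.04,"wx": 0,"wy": 0,"wz": 0.25,"hand": 0.3},
    {"x": 0.105,"y": 0,"z": 0.0465,"wx": 0,"wy": 0,"wz": 0.25,"hand": 0.3},
    {"x": 0.105,"y": 0,"z": 0.0465,"wx": 0,"wy": 0,"wz": 0.25,"hand": 0.3},
    {"x": 0.105,"y": 0,"z": 0.0465,"wx": 0,"wy": 0,"wz": 0.25,"hand": 0.3}
  ]
}}

```text
time: 14.58
tool_pos: [0.5461, -0.0545, 0.0181]
tool_rot: [-3.141, 0.0, -1.356]
contact_force: [-0.4, 0.6, -2.0]
opening: 0.0399
```

```bash
python3 - <<'E'
from h import *
im,p=shot('wrist','w5.png'); o=monitor.observe(); print(o['time'],o['tool_pos'],o['tool_rot'],o['tool_pos'][:2]@[.9763,.2164],o['tool_pos'][:2]@[-.2164,.9763])
cv2.imwrite('pics/w5c.png',cv2.resize(im[0:280,180:480,::-1],(643,600),interpolation=cv2.INTER_CUBIC))
E
```

```text
14.625 [ 0.5462095  -0.05431554  0.01823872] [-3.14108214e+00 -1.90843273e-05 -1.35564156e+00] 0.5215104557860434 -0.1712279980383346
```

View pics/w5c.png

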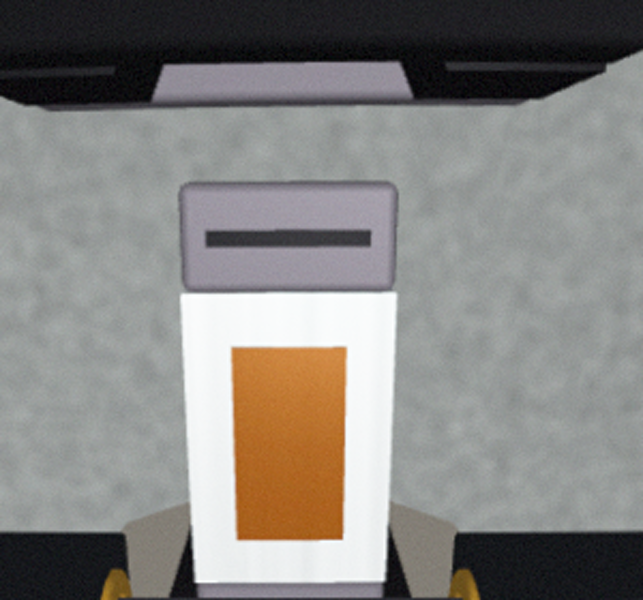

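The slot floor edge spans (152–413, 103), mid 282. The cartridge axis is at 289, so the slot lies about 1.3 mm to tool −y. Sliding in with that correction.

Request:
{"op": "move_arm", "data": {
  "deltas": [
    {"x": 0.01,"y": -0.0013,"z": 0.0006,"wx": 0,"wy": 0,"wz": 0,"hand": 0.3},
    {"x": 0.02,"y": -0.0013,"z": 0.0006,"wx": 0,"wy": 0,"wz": 0,"hand": 0.3},
    {"x": 0.028,"y": -0.0013,"z": 0.0006,"wx": 0,"wy": 0,"wz": 0,"hand": 0.3},
    {"x": 0.036,"y": -0.0013,"z": 0.0006,"wx": 0,"wy": 0,"wz": 0,"hand": 0.3},
    {"x": 0.044,"y": -0.0013,"z": 0.0006,"wx": 0,"wy": 0,"wz": 0,"hand": 0.3},
    {"x": 0.044,"y": -0.0013,"z": 0.0006,"wx": 0,"wy": 0,"wz": 0,"hand": 0.3}
  ]
}}

```text
time: 15.38
tool_pos: [0.5569, -0.0987, 0.0171]
tool_rot: [-3.141, -0.0, -1.358]
contact_force: [0.5, -0.5, -1.1]
opening: 0.04
```

Request:
{"op": "move_arm", "data": {
  "deltas": [
    {"x": 0.008,"y": 0,"z": 0,"wx": 0,"wy": 0,"wz": 0,"hand": 0.3},
    {"x": 0.016,"y": 0,"z": 0,"wx": 0,"wy": 0,"wz": 0,"hand": 0.3},
    {"x": 0.022,"y": 0,"z": 0,"wx": 0,"wy": 0,"wz": 0,"hand": 0.3},
    {"x": 0.028,"y": 0,"z": 0,"wx": 0,"wy": 0,"wz": 0,"hand": 0.3},
    {"x": 0.033,"y": 0,"z": 0,"wx": 0,"wy": 0,"wz": 0,"hand": 0.3},
    {"x": 0.033,"y": 0,"z": 0,"wx": 0,"wy": 0,"wz": 0,"hand": 0.3}
  ]
}}

```text
time: 16.12
tool_pos: [0.5639, -0.1306, 0.0171]
tool_rot: [-3.141, -0.0, -1.357]
contact_force: [-0.7, 0.7, -1.2]
opening: 0.04
```

Request:
{"op": "move_arm", "data": {
  "deltas": [
    {"x": 0,"y": 0,"z": 0.0005,"wx": 0,"wy": 0,"wz": 0,"hand": 0.3},
    {"x": 0,"y": 0,"z": 0.0005,"wx": 0,"wy": 0,"wz": 0,"hand": 1},
    {"x": 0,"y": 0,"z": 0.0005,"wx": 0,"wy": 0,"wz": 0,"hand": 1},
    {"x": 0,"y": 0,"z": 0.0005,"wx": 0,"wy": 0,"wz": 0,"hand": 1},
    {"x": -0.01,"y": 0,"z": 0.0005,"wx": 0,"wy": 0,"wz": 0,"hand": 1},
    {"x": -0.03,"y": 0,"z": 0.0005,"wx": 0,"wy": 0,"wz": 0,"hand": 1},
    {"x": -0.05,"y": 0,"z": 0,"wx": 0,"wy": 0,"wz": 0,"hand": 0.3},
    {"x": -0.06,"y": 0,"z": 0,"wx": 0,"wy": 0,"wz": 0,"hand": 0}
  ]
}}

```text
time: 17.12
tool_pos: [0.5505, -0.0695, 0.0172]
tool_rot: [3.141, 0.0, -1.355]
contact_force: [0.3, -0.9, -0.7]
opening: 0.0741
```

Request:
{"op": "move_arm", "data": {
  "deltas": [
    {"x": 0,"y": 0,"z": 0,"wx": 0,"wy": 0,"wz": 0,"hand": 0},
    {"x": 0,"y": 0,"z": 0,"wx": 0,"wy": 0,"wz": 0,"hand": 0},
    {"x": 0,"y": 0,"z": 0,"wx": 0,"wy": 0,"wz": 0,"hand": 0},
    {"x": 0,"y": 0,"z": 0,"wx": 0,"wy": 0,"wz": 0,"hand": 0},
    {"x": 0,"y": 0,"z": 0,"wx": 0,"wy": 0,"wz": 0,"hand": 0},
    {"x": 0,"y": 0,"z": 0,"wx": 0,"wy": 0,"wz": 0,"hand": 0}
  ]
}}

```text
time: 17.88
tool_pos: [0.5511, -0.0717, 0.0171]
tool_rot: [-3.142, -0.0, -1.357]
contact_force: [0.3, -0.5, -0.4]
opening: 0.0146
```

Request:
{"op": "move_arm", "data": {
  "deltas": [
    {"x": 0.01,"y": 0,"z": 0,"wx": 0,"wy": 0,"wz": 0,"hand": 0},
    {"x": 0.02,"y": 0,"z": 0,"wx": 0,"wy": 0,"wz": 0,"hand": 0},
    {"x": 0.029,"y": 0,"z": 0,"wx": 0,"wy": 0,"wz": 0,"hand": 0},
    {"x": 0.034,"y": 0,"z": 0,"wx": 0,"wy": 0,"wz": 0,"hand": 0},
    {"x": 0.039,"y": 0,"z": 0,"wx": 0,"wy": 0,"wz": 0,"hand": 0},
    {"x": 0.044,"y": 0,"z": 0,"wx": 0,"wy": 0,"wz": 0,"hand": 0},
    {"x": 0.049,"y": 0,"z": 0,"wx": 0,"wy": 0,"wz": 0,"hand": 0},
    {"x": 0.054,"y": 0,"z": 0,"wx": 0,"wy": 0,"wz": 0,"hand": 0}
  ]
}}

```text
time: 18.88
tool_pos: [0.5619, -0.123, 0.0172]
tool_rot: [3.141, 0.002, -1.357]
contact_force: [-1.7, 7.1, 4.4]
opening: 0.0003
```

Request:
{"op": "move_arm", "data": {
  "deltas": [
    {"x": 0.0015,"y": 0,"z": 0,"wx": 0,"wy": 0,"wz": 0,"hand": 0},
    {"x": 0.003,"y": 0,"z": 0,"wx": 0,"wy": 0,"wz": 0,"hand": 0},
    {"x": 0.003,"y": 0,"z": 0,"wx": 0,"wy": 0,"wz": 0,"hand": 0}
  ]
}}

```text
time: 19.25
tool_pos: [0.5625, -0.1259, 0.0171]
tool_rot: [3.141, 0.002, -1.357]
contact_force: [-2.2, 6.3, 3.9]
opening: -0.0001
```

Request:
{"op": "move_arm", "data": {
  "deltas": [
    {"x": 0.0015,"y": 0,"z": 0,"wx": 0,"wy": 0,"wz": 0,"hand": 0},
    {"x": 0.003,"y": 0,"z": 0,"wx": 0,"wy": 0,"wz": 0,"hand": 0},
    {"x": 0.004,"y": 0,"z": 0,"wx": 0,"wy": 0,"wz": 0,"hand": 0},
    {"x": 0.004,"y": 0,"z": 0,"wx": 0,"wy": 0,"wz": 0,"hand": 0}
  ]
}}

```text
time: 19.75
tool_pos: [0.5634, -0.1297, 0.0172]
tool_rot: [3.141, 0.002, -1.357]
contact_force: [-1.6, 6.5, 3.8]
opening: 0.0005
```

Request:
{"op": "move_arm", "data": {
  "deltas": [
    {"x": 0.001,"y": 0,"z": 0,"wx": 0,"wy": 0,"wz": 0,"hand": 0},
    {"x": 0.002,"y": 0,"z": 0,"wx": 0,"wy": 0,"wz": 0,"hand": 0},
    {"x": 0.002,"y": 0,"z": 0,"wx": 0,"wy": 0,"wz": 0,"hand": 0}
  ]
}}

```text
time: 20.12
tool_pos: [0.5637, -0.1311, 0.0172]
tool_rot: [3.14, 0.003, -1.357]
contact_force: [-2.2, 8.8, 4.5]
opening: 0.0002
```

Request:
{"op": "move_arm", "data": {
  "deltas": [
    {"x": 0.001,"y": 0,"z": 0,"wx": 0,"wy": 0,"wz": 0,"hand": 0},
    {"x": 0.0015,"y": 0,"z": 0,"wx": 0,"wy": 0,"wz": 0,"hand": 0},
    {"x": 0.0015,"y": 0,"z": 0,"wx": 0,"wy": 0,"wz": 0,"hand": 0}
  ]
}}

```text
time: 20.5
tool_pos: [0.5636, -0.1312, 0.0172]
tool_rot: [3.14, 0.005, -1.356]
contact_force: [-2.6, 13.8, 6.6]
opening: 0.0006
```

At the stop (14 N, no further motion). Backing off smoothly and lifting clear to look.

Request:
{"op": "move_arm", "data": {
  "deltas": [
    {"x": -0.006,"y": 0,"z": 0,"wx": 0,"wy": 0,"wz": 0,"hand": 0},
    {"x": -0.012,"y": 0,"z": 0,"wx": 0,"wy": 0,"wz": 0,"hand": 0},
    {"x": -0.02,"y": 0,"z": 0,"wx": 0,"wy": 0,"wz": 0,"hand": 0},
    {"x": -0.04,"y": 0,"z": 0,"wx": 0,"wy": 0,"wz": 0,"hand": 0},
    {"x": -0.08,"y": 0,"z": -0.03,"wx": 0,"wy": 0,"wz": 0,"hand": 0.2},
    {"x": -0.11,"y": 0,"z": -0.08,"wx": 0,"wy": 0,"wz": 0,"hand": 0.5},
    {"x": -0.13,"y": 0,"z": -0.14,"wx": 0,"wy": 0,"wz": 0,"hand": 1},
    {"x": -0.13,"y": 0,"z": -0.16,"wx": 0,"wy": 0,"wz": 0,"hand": 1}
  ]
}}

```text
time: 21.5
tool_pos: [0.5379, -0.0054, 0.181]
tool_rot: [-3.136, -0.002, -1.355]
contact_force: [-0.6, -0.8, 0.2]
opening: 0.036
```

```bash
python3 - <<'E'
from h import *
im,p=shot('wrist','w6.png'); s,ps=shot('side','d6.png'); sc,pc=shot('scene','s6.png'); o=monitor.observe(); print(o['time'],o['tool_pos'],o['contact_force'])
w=cv2.resize(im[0:240,180:460,::-1],(400,343),interpolation=cv2.INTER_CUBIC)
a=cv2.resize(sc[140:220,200:320,::-1],(400,267),interpolation=cv2.INTER_CUBIC)
b=cv2.resize(s[210:330,250:410,::-1],(400,300),interpolation=cv2.INTER_CUBIC)
full=cv2.resize(sc[:,:,::-1],(400,250),interpolation=cv2.INTER_AREA)
c=np.zeros((600,800,3),np.uint8); c[:300,:400]=b; c[:267,400:]=a; c[300:550,:400]=full; c[267:600,400:]=w[:333]
cv2.imwrite('pics/f6.png',c)
S0=cv2.imread('pics/side0.png'); print('side tab rows diff', np.abs(S0[240:275,355:380].astype(int)-s[240:275,355:380,::-1]).max(axis=(0,1)))
d=np.abs(cv2.imread('pics/scene0.png').astype(int)-sc[:,:,::-1]).max(2); d=cv2.medianBlur((d>40).astype(np.uint8),3)
n,_,st,_=cv2.connectedComponentsWithStats(d); print([r.tolist() for r in st[1:] if r[4]>6])
E
```

```text
21.65 [ 0.53726901 -0.00687507  0.17780062] [ 0.2464074  -0.31478927 -0.21275591]
side tab rows diff [17 17 16]
[[297, 0, 5, 3, 11], [298, 0, 63, 34, 1183], [356, 0, 5, 4, 13], [368, 0, 3, 4, 9], [383, 0, 4, 5, 11], [430, 0, 8, 72, 247], [461, 0, 5, 11, 38], [355, 7, 24, 17, 226], [293, 8, 11, 14, 65], [289, 25, 40, 36, 351], [326, 29, 23, 28, 388], [309, 33, 14, 4, 39], [334, 59, 6, 3, 14], [292, 64, 62, 85, 2256], [437, 83, 5, 7, 15]]
```

View pics/f6.png

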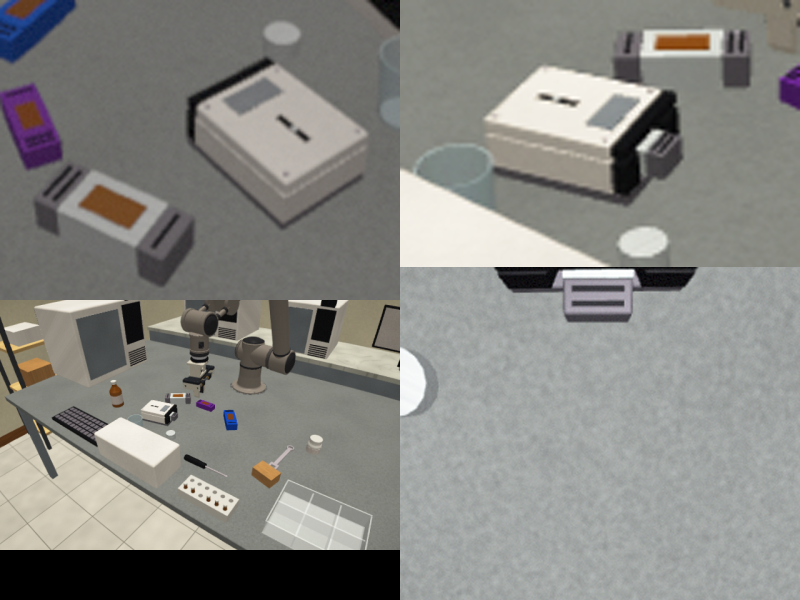

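The catch holds: the tab is where it was at the start (side view (294,128), differences there only at noise level). The two-rib end now stands out, top up, and the scene view differs from the start only where the arm is. Handing in.

```bash
python3 -c "
from h import *
print(robot.hand_in())"
```

```text
the job is handed in; nothing more can be done
None
```

The cartridge is reversed and held by the catch again, with its two-rib end now standing out and its top up. I handed the job in at about 21.7 s.

- **Sequence:** I pushed the cartridge to the stop (about 17 N sideways, 19 N in all) and it popped out. I drew it out, laid it flat, let go, took it by the two-rib end and turned it 180°. I slid it in and pushed it to the stop again (about 14 N sideways, 16 N in all).
- **Last checks:** In the side view the tab is back where it was at the start. The scene view differs from the first one only where the arm is, so nothing else appears to have moved. The gripper is clear, with no contact force above noise.
- **Disagreements:** The measurements of the slot's centre line differed by up to 3 mm. I corrected for this from the close wrist view, and the cartridge slid in with no force above noise. The first move call was refused for missing keys, and nothing moved.

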